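Make up the screw kit and the turning kit

ROBOT

A 6-joint arm with a two-finger parallel gripper is mounted at the origin on a cart in front of the work surface, level with it; the furniture and walls round the work are solid. World frame = base frame: x ahead of the robot, y to its left, z up, the work surface at z = 0. Lengths are in m, angles in rad, forces in N, time in s.
With the tool pointing down it reaches from about 0.3 to 0.95 m from the base axis. Payload 3.1 kg.
Tool frame: the origin (TCP) lies between the finger pads; the fingertips stand r.nose_length ahead of it and the grasp point (between the pads) lies 6 mm ahead of it (r.nose_length is the distance from the TCP to the fingertips, in m); z points along the fingers, x is the direction in which the jaws open and shut, and the axes are right-handed (so a half turn about z gives the same grasp; the last joint's range is limited). The gripper opens to 85 mm and grips with 20 to 120 N. Pads are 22 mm wide; open, the fingers measure 114 mm over their backs; the gripper's body (76 mm by 85 mm) begins 54 mm behind the grasp point. The pads swing forward as they close: fully open they stand 13 mm farther back than shut.
Start: joints at [-1.26, 0.308, 1.634, -0, 1.2, -0.07], TCP at [0.232, -0.58, 0.229] pointing down, gripper open.
Joint ranges: [-3.06, 3.06], [-0.79, 1.96], [0.05, 2.63], [-1.19, 4.34], [0.05, 2.64], [-2.94, 2.94]. Speed limits (rad/s): [2.79, 2.79, 3.14, 3.14, 3.14, 3.14].

INTERFACE

Orientations are given as a rotation vector (axis times angle).
In Python, from rig import r gives the robot as it stands. Calls block until the motion is done:
- r.move_pose(position, orientation): joint-space move of the TCP to a pose.
- r.move_straight(position, rate=0.15, rotation=None, max_force=None): straight line of the TCP; rotation=None keeps the orientation; rate is the mean speed in m/s. With max_force (N) it stops when the force on the tool has changed by that much, and returns True; else False.
- r.set_joints(angles): joint-space move.
- r.gripper_to(opening, f_grip=None): finger opening in m; f_grip is the grip in N (None keeps the last); returns when the fingers have stopped.
- r.dwell(seconds).
- r.ik(position, orientation): joint angles nearest the present ones, or None.
- r.sense(): the state.
- r.capture(name): name is "scene" or "top" or "wrist"; returns a dict with "frame" (400x640x3 uint8, red, green, blue), "fx", "fy", "cx", "cy" (pixels), "world_from_camera" (4x4, takes a point from camera to world coordinates). Camera axes: x right, y down, z forward; pixel columns grow to the right and rows downward; lengths in m; the calibration is good to about 2 mm. A picture is of the moment at which its call begins. There is no depth.
A pose or a line that the arm cannot do raises r.Unreachable and nothing moves.
- r.hand_in(): hands the job in, once; it reports no verdict.
The state is a dict: "clock": time; "joints": joint angles; "dq": joint speeds; "joint_efforts": joint torques, N m; "eef_pos": TCP position; "tcp_rot": TCP orientation; "wrist_force": force on the tool from outside, world axes, zero at the start; "moment": the same for the moment, N m; "opening": finger opening in m.
Only numpy, scipy, OpenCV 4.12 (cv2) and the standard library are available. Lean on these libraries where they do the work, as an engineer would, in place of code of your own. Each camera call takes 0.05 s, during which the arm holds its last target.

TASK

Make up two kits from the row of stock on the bench. Screw kit, in the tray with the two spring catches: the screwdriver lying in the long bay, and the flat tin pressed down between the catches until they snap over it and it sits flat on the tray's base. Turning kit, in the tray with the square pocket: the short turning tool lying in the long bay and the small wooden chuck standing upright in the pocket; leave the bradawl where it lies.

Things in the scene. Friction and masses are not known exactly. Their poses are not given: they have to be found in the camera images.
- clip_tray: Screw-kit tray, fixed: wooden base 135 x 220 x 6 mm, wooden lips 5 mm high, told by its two dark steel spring catches (50 mm high). Origin: centre of underside; x across, y along its length, z up. Long tool bay: inside 48 (x) x 214 mm (y), centre x -40.5, y 0. Tin's place: centre x +25.5, y +20 mm, tin's long side along the tray's y, a catch at each end; 78 mm (x) x 92 mm (y) between lips.
- tin_place (a point): Centre of the tin's place, on top of the clip tray's base; axes as the tray. Catches: 20 mm wide strips, slope from 52 mm off centre at 46 mm up, down to 38.5 mm off at 24.5 mm up. A tin set on the slopes stays some 27 mm up; pressed on the middle of its top (6 to 15 N) it spreads the catches, drops to the base and they snap over its ends. No locks: springs only.
- pocket_tray: Turning-kit tray, fixed: same base and lips (135 x 220 x 6 mm, lips 5 mm high), no catches; told by its square pocket. Origin: centre of underside; x across, y along its length, z up. Long tool bay: inside 48 (x) x 214 mm (y), centre x -40.5, y 0. Chuck pocket: 78 x 78 mm inside, a brass screw in each corner, centre x +25.5, y +30 mm.
- tin: Flat blue and silver screw tin with its lid shut, 57 (x) x 87 (y) x 22 mm, 0.16 kg; origin at the centre of its underside, z up. Grasp across its 57 mm width.
- screwdriver: Screwdriver with a thick yellow handle and thin steel shaft, 193 mm long along y, lying. Origin: on the underside in the middle of its length; the handle lies on the +y side, from y +4 to y +96 mm, 27 mm thick, the shaft on the -y side.
- chuck: Small turned wooden chuck, a squat round grey-brown barrel 62 mm in diameter and 55 mm high, standing; origin at the centre of its underside, z up. (A taller, wider one, 70 x 85 mm, stands at the back of the bench and is not wanted.)
- turning_tool: Short turning tool with a stout brown wooden handle, brass ferrule and short flat blade, 176 mm long along y, lying. Origin: on the underside in the middle of its length; the handle runs from y -12 to y +88 mm, up to 32 mm thick, the blade on the -y side.
- bradawl: Bradawl, belongs to neither kit and stays where it is: slimmer wooden handle 25 mm thick, thin pointed spike, 151 mm long along y; origin on the underside in the middle of its length; the handle runs from y 0 to y +75 mm.
Not all that is in view belongs to the job. Of the things that look like the screwdriver, the larger one is meant.

How it is judged:
By the outcome, as a careful person would: the job done as asked, in the order asked, and still so for the second after the job is handed in, with the robot touching nothing.
It also fails if it takes over 120 s, if anything falls off the work surface, if the arm or the gripper's body presses on something with over 40 N, if the wrist force passes 120 N, or if a joint passes its speed limit or range.

## Working session

There is one attempt and no reset: what is moved stays moved. The work goes in short steps, each a Python script; the robot and the scene stay as the last script left them, time stands still between calls to the robot, and variables do not carry over. Pictures are saved under pics/ and viewed, and the job is handed in when it is done.

```bash
ls; mkdir -p pics
python3 - <<'E'
from rig import r
import cv2
print(r.sense(), r.nose_length)
for n in ["scene","top","wrist"]:
    c=r.capture(n); cv2.imwrite(f"pics/{n}0.png",c["frame"][:,:,::-1])
    print(n,c["fx"],c["fy"],c["cx"],c["cy"],c["world_from_camera"].round(3).tolist())
E
```

```text
pics
{'clock': 0.0, 'joints': array([-1.25966110e+00,  3.09031319e-01,  1.63519693e+00, -1.29910122e-05,
        1.19965147e+00, -6.96969304e-02]), 'dq': array([ 1.51009772e-03,  2.50338092e-04,  6.99637572e-05, -7.69740501e-04,
       -4.99395730e-04,  1.02470048e-03]), 'joint_efforts': array([ 3.06382162e-04, -4.15252447e+01, -2.76661205e+01, -1.28600789e-05,
        1.02265968e-02, -1.34827030e-06]), 'eef_pos': array([ 0.23202943, -0.57945074,  0.22732572]), 'tcp_rot': array([-2.6005795 ,  1.76005138,  0.00283818]), 'wrist_force': array([-0.08462505,  0.09696925,  1.22631661]), 'moment': array([ 0.03737153, -0.03829578, -0.03101486]), 'opening': 0.08532618735946798} 0.025
scene 435.07491381877304 435.07491381877304 314.38027900489755 201.0371359088638 [[-0.732, -0.257, 0.631, -0.341], [-0.681, 0.311, -0.663, 0.856], [-0.026, -0.915, -0.403, 0.583], [0.0, 0.0, 0.0, 1.0]]
top 509.8256078842597 509.8256078842597 320.5557280849509 203.3196316159607 [[-0.005, -0.994, 0.113, 0.337], [-1.0, 0.005, -0.002, -0.035], [0.001, -0.113, -0.994, 1.308], [0.0, 0.0, 0.0, 1.0]]
wrist 360.297869959129 360.297869959129 321.05507220742294 192.97276898922993 [[0.371, -0.895, -0.247, 0.294], [-0.929, -0.358, -0.096, -0.554], [-0.003, 0.265, -0.964, 0.373], [0.0, 0.0, 0.0, 1.0]]
```

View pics/top0.png

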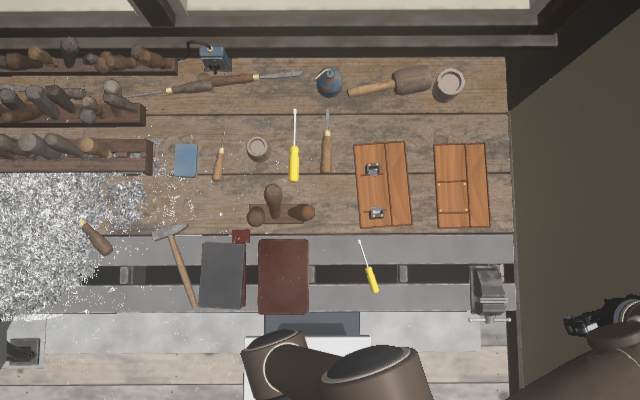

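View pics/scene0.png

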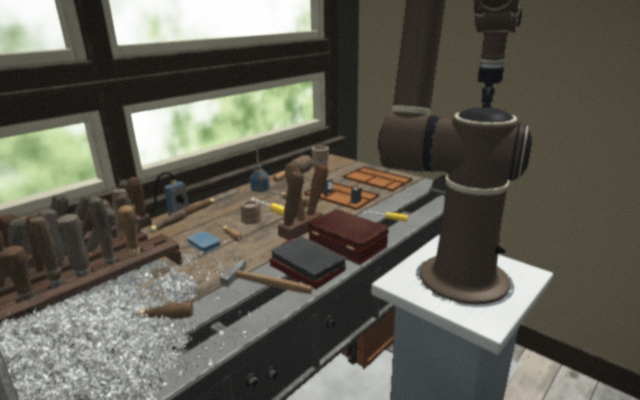

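View pics/wrist0.png

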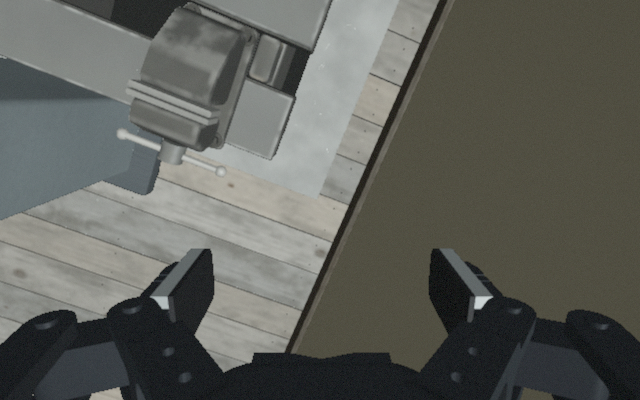

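The top view shows the stock row: tin (186,160), bradawl (219,155), small chuck (257,148), screwdriver (294,145), turning tool (326,142), clip tray (382,184), pocket tray (462,185). There is also a tall-knobbed plane at (280,207) to avoid, and a smaller screwdriver at (370,270) that isn't wanted.

```bash
cat > h.py <<'E'
import numpy as np, cv2
def ray(c,u,v):
    T=c["world_from_camera"]; d=T[:3,:3]@np.array([(u-c["cx"])/c["fx"],(v-c["cy"])/c["fy"],1.]); return T[:3,3],d
def onz(c,u,v,z):
    o,d=ray(c,u,v); return o+d*(z-o[2])/d[2]
def proj(c,p):
    T=c["world_from_camera"]; q=T[:3,:3].T@(np.array(p)-T[:3,3]); return np.array([c["fx"]*q[0]/q[2]+c["cx"],c["fy"]*q[1]/q[2]+c["cy"]])
def rot(a):
    """tool down, jaw (x) axis at world angle a -> rotvec"""
    from scipy.spatial.transform import Rotation as R
    x=np.array([np.cos(a),np.sin(a),0]);z=np.array([0,0,-1.]);y=np.cross(z,x)
    return R.from_matrix(np.column_stack([x,y,z])).as_rotvec()
E
python3 - <<'E'
import cv2,numpy as np
im=cv2.imread("pics/top0.png")
a=cv2.resize(im[100:240,160:340],None,fx=4.4,fy=4.2,interpolation=cv2.INTER_CUBIC); cv2.imwrite("pics/z1.png",a)
a=cv2.resize(im[130:240,345:500],None,fx=5,fy=5,interpolation=cv2.INTER_CUBIC); cv2.imwrite("pics/z2.png",a)
E
```

```text
(no output)
```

View pics/z1.png

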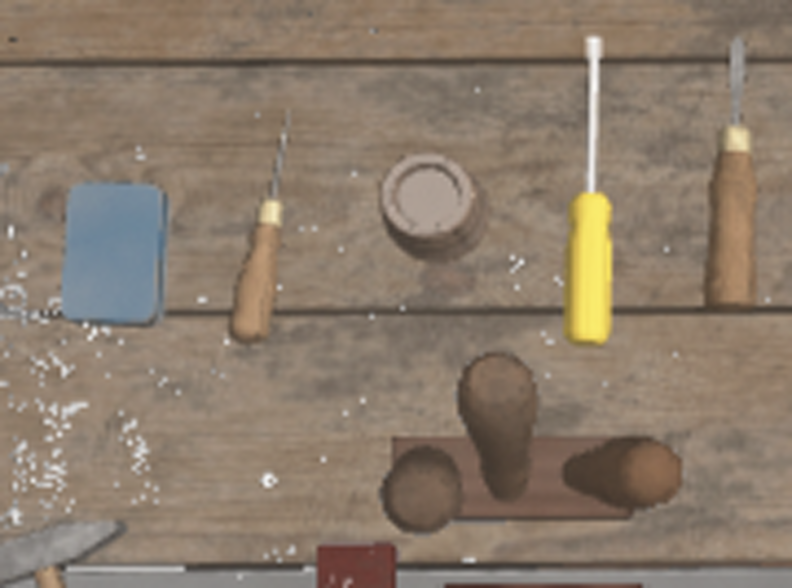

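View pics/z2.png

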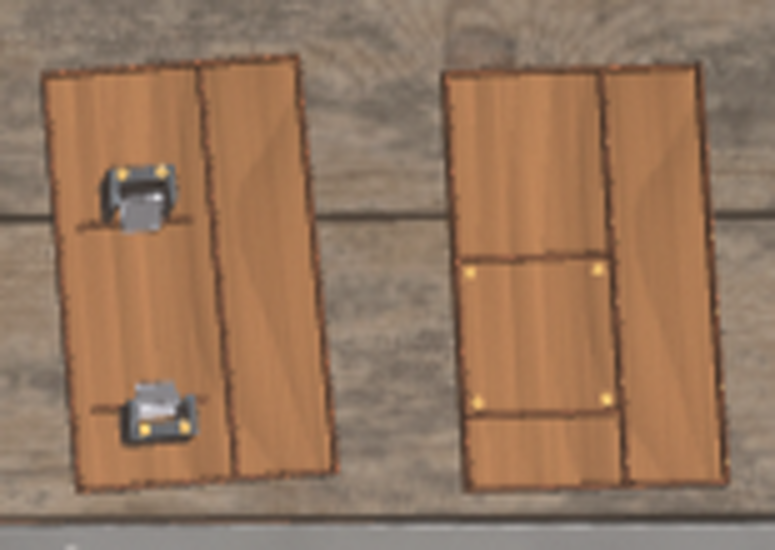

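```bash
cat > meas.py <<'E'
from rig import r
from h import *
def big(m,n=1):
    cs,_=cv2.findContours(m.astype(np.uint8),cv2.RETR_EXTERNAL,cv2.CHAIN_APPROX_NONE)
    return sorted(cs,key=cv2.contourArea)[::-1][:n]
E
python3 - <<'E'
from meas import *
c=r.capture("top"); f=c["frame"]; hsv=cv2.cvtColor(f,cv2.COLOR_RGB2HSV)
for n,(u,v) in dict(tin=(186,160),brad=(218,168),chuck=(257,145),sd=(294,165),tt=(326,155),trayA=(398,180),trayB=(478,185),bench=(250,190),dark=(375,170)).items(): print(n,hsv[v,u])
def rect(m,z,name,sh=None):
    k=big(m)[0]; P=np.array([onz(c,u,v,z)[:2] for u,v in k[:,0,:].astype(float)])*1000
    rc=cv2.minAreaRect(P.astype(np.float32)); print(name,cv2.contourArea(k),cv2.boundingRect(k),[np.round(x,1) for x in rc]); print(cv2.boxPoints(rc).round().tolist())
    return rc
H,S,V=[hsv[:,:,i].astype(int) for i in range(3)]
win=lambda a,b,c_,d:(np.add.outer(np.arange(400)*0,np.arange(640))>=a)&(np.add.outer(np.arange(400)*0,np.arange(640))<b)&(np.add.outer(np.arange(400),np.arange(640)*0)>=c_)&(np.add.outer(np.arange(400),np.arange(640)*0)<d)
ora=(S>115)&(H<16)
ora=cv2.morphologyEx(ora.astype(np.uint8),cv2.MORPH_CLOSE,np.ones((5,5)))>0
rect(ora&win(345,422,130,240),.011,"clip")
rect(ora&win(425,500,130,240),.011,"pock")
rect((H>95)&(H<120)&(S>70)&win(165,210,135,185),.020,"tin")
rect((H>22)&(H<35)&(S>150)&win(280,310,100,190),.013,"sd handle")
rect((S>95)&(H<20)&win(315,340,130,185),.016,"tt handle")
E
```

```text
tin [104  67 155]
brad [ 15  96 175]
chuck [ 11  36 171]
sd [ 27 146 248]
tt [ 14 102 175]
trayA [ 13 133 167]
trayB [ 13 133 167]
bench [ 16  50 139]
dark [158   8 130]
clip 4188.0 (354, 141, 59, 87) [array([ 534.2, -196.2]), array([217.9, 133.1]), np.float64(4.0)]
[[421.0, -137.0], [430.0, -270.0], [648.0, -255.0], [638.0, -122.0]]
pock 4198.5 (434, 143, 57, 85) [array([ 531.1, -400. ]), array([217.2, 134.1]), np.float64(1.4)]
[[421.0, -336.0], [424.0, -470.0], [641.0, -464.0], [638.0, -330.0]]
tin 34.0 (179, 151, 16, 8) [array([612.3, 307.3]), array([16. , 39.8]), np.float64(9.4)]
[[601.0, 326.0], [608.0, 286.0], [623.0, 289.0], [617.0, 328.0]]
sd handle 41.5 (289, 146, 10, 35) [array([589.2,  31.8]), array([22.3, 89.3]), np.float64(87.8)]
[[544.0, 22.0], [633.0, 19.0], [634.0, 41.0], [545.0, 45.0]]
tt handle 242.5 (321, 136, 11, 36) [array([613.1, -52.3]), array([22.1, 92.7]), np.float64(85.9)]
[[566.0, -60.0], [659.0, -67.0], [660.0, -45.0], [568.0, -38.0]]
```

Run:
```python
from meas import *
c=r.capture("top"); f=c["frame"]; s=r.capture("scene")
cv2.imwrite("pics/s_z.png",cv2.resize(s["frame"][140:260,160:440,::-1],None,fx=2.8,fy=2.8,interpolation=cv2.INTER_CUBIC))
hsv=cv2.cvtColor(f,cv2.COLOR_RGB2HSV); H,S,V=[hsv[:,:,i].astype(int) for i in range(3)]
X,Y=np.meshgrid(np.arange(640),np.arange(400))
def rect(m,w,z,name):
    m=m&(X>=w[0])&(X<w[1])&(Y>=w[2])&(Y<w[3]); m=cv2.morphologyEx(m.astype(np.uint8),cv2.MORPH_CLOSE,np.ones((3,3)))
    k=big(m)[0]; P=np.array([onz(c,u,v,z)[:2] for u,v in k[:,0,:].astype(float)])*1000
    rc=cv2.minAreaRect(P.astype(np.float32)); print(name,cv2.contourArea(k),cv2.boundingRect(k),[np.round(x,1) for x in rc])
    M=np.argwhere(cv2.drawContours(np.zeros((400,640),np.uint8),[k],-1,1,-1)>0)[:,::-1]
    Q=np.array([onz(c,u,v,z)[:2] for u,v in M.astype(float)])*1000; cc=np.cov(Q.T); w_,v_=np.linalg.eigh(cc); d=v_[:,1]*np.sign(v_[0,1]); print("  mean",Q.mean(0).round(1),"axis deg",np.degrees(np.arctan2(d[1],d[0])).round(2))
rect((H>90)&(H<125)&(S>40),(165,210,135,185),.022,"tin")
rect((H>20)&(H<35)&(S>100),(280,310,100,190),.013,"sd handle")
rect((H>5)&(H<20)&(S>85),(315,340,130,185),.016,"tt handle")
rect((H>5)&(H<20)&(S>80),(208,228,140,185),.012,"brad handle")
for u,v in [(295.2,110),(290,180)]: print(onz(c,u,v,.01)) # sd ends
for u,v in [(327.5,109.5),(325.9,172.8)]: print(onz(c,u,v,.01))
# chuck: top rim circle
g=cv2.cvtColor(f,cv2.COLOR_RGB2GRAY); print(onz(c,256.9,146.8,.055))
for h in (.1,.15,.2): print(h,onz(c,272.9,190.2,h), proj(s,onz(c,272.9,190.2,h)))
for h in (.1,.15,.2): print(h,onz(c,305,212,h), proj(s,onz(c,305,212,h)))
```

```text
tin 627.0 (174, 144, 24, 33) [array([597. , 308.8]), array([57.5, 84. ]), np.float64(87.5)]
  mean [597.4 309.1] axis deg -5.0
sd handle 329.0 (288, 146, 11, 36) [array([588.1,  33.8]), array([25.8, 91.8]), np.float64(90.0)]
  mean [586.8  33.2] axis deg -1.28
tt handle 332.0 (320, 136, 12, 38) [array([610.7, -50.2]), array([28.3, 97.2]), np.float64(89.6)]
  mean [607.6 -51.4] axis deg -2.41
brad handle 179.5 (212, 153, 12, 28) [array([580.8, 226.6]), array([22.3, 72. ]), np.float64(79.9)]
  mean [578.5 227.1] axis deg -9.25
[0.7307006  0.02828374 0.01      ]
[0.54542369 0.04160351 0.01      ]
[ 0.73163312 -0.05626217  0.01      ]
[ 0.56375507 -0.05100348  0.01      ]
[0.62277895 0.12201231 0.055     ]
0.1 [0.50652149 0.0771788  0.1       ] [287.13138531 194.6965276 ]
0.15 [0.49952144 0.07254982 0.15      ] [289.13139819 178.45964228]
0.2 [0.4925214  0.06792085 0.2       ] [291.20286252 161.64268628]
0.1 [0.45374859 0.00048678 0.1       ] [318.78560281 191.22956286]
0.15 [ 0.44893216 -0.00096887  0.15      ] [319.99176499 175.29708257]
0.2 [ 0.44411573 -0.00242452  0.2       ] [321.2418873  158.78392249]
```

View pics/s_z.png

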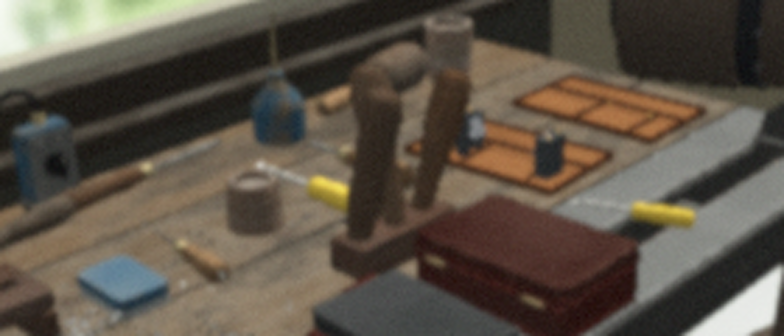

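Measured sizes agree with what was given (trays 218x133 mm, tin 57x84, screwdriver handle 92 long). The holder with tall handles reaches about 0.19 m at x 0.43–0.52, y 0–0.09, so I'll cross at a height of 0.25 m. First I'll go above the screwdriver.

```bash
cat >> h.py <<'E'
def best(r,p,deg):
    """rotvec for jaw dir at deg or deg+180, nearest in joint space"""
    q=r.sense()["joints"]; o=[]
    for k in (0,180):
        rv=rot(np.radians(deg+k)); s=r.ik(list(p),list(rv))
        if s is not None and abs(s[5])<2.9: o.append((np.abs(np.array(s)-q).max(),k,list(rv)))
    return min(o)[2]
def st(r):
    s=r.sense(); print("t",round(s["clock"],2),"tcp",s["eef_pos"].round(4),"F",s["wrist_force"].round(1),"open",round(s["opening"],4),"j6",round(s["joints"][5],2))
E
python3 - <<'E'
from rig import r
from meas import *
for p,a in [([.6,.033,.25],88.7),([.534,-.23,.25],93.9),([.597,.309,.25],85),([.534,-.17,.25],93.9),([.61,-.05,.25],88),([.623,.122,.25],90),([.5,-.37,.25],91.5)]:
    o=[]
    for k in (0,180):
        s=r.ik(p,list(rot(np.radians(a+k)))); o.append(None if s is None else np.round(s,2).tolist())
    print(p,o)
E
```

```text
[0.6, 0.033, 0.25] [[-0.02, 0.24, 1.67, 0.0, 1.23, -1.57], [-0.02, 0.24, 1.67, -0.0, 1.23, 1.58]]
[0.534, -0.23, 0.25] [[-0.48, 0.21, 1.72, -0.0, 1.22, -2.12], [-0.48, 0.21, 1.72, -0.0, 1.22, 1.02]]
[0.597, 0.309, 0.25] [[0.41, 0.38, 1.49, -0.0, 1.27, -1.07], [0.41, 0.38, 1.49, -0.0, 1.27, 2.07]]
[0.534, -0.17, 0.25] [[-0.39, 0.16, 1.77, -0.0, 1.21, -2.02], [-0.39, 0.16, 1.77, -0.0, 1.21, 1.12]]
[0.61, -0.05, 0.25] [[-0.15, 0.26, 1.64, -0.0, 1.23, -1.69], [-0.15, 0.26, 1.64, -0.0, 1.23, 1.45]]
[0.623, 0.122, 0.25] [[0.12, 0.31, 1.59, -0.0, 1.24, -1.45], [0.12, 0.31, 1.59, 0.0, 1.24, 1.7]]
[0.5, -0.37, 0.25] [[-0.71, 0.28, 1.62, -0.0, 1.24, -2.3], [-0.71, 0.28, 1.62, -0.0, 1.24, 0.84]]
```

```bash
sed -i 's/for k in (0,180):/for k in (180,):/' h.py
python3 - <<'E'
from meas import *
p=[.6,.033,.25]
r.move_pose(p,best(r,p,88.7)); st(r)
c=r.capture("wrist"); cv2.imwrite("pics/w1.png",c["frame"][:,:,::-1]); print(c["world_from_camera"].round(3))
E
```

```text
t 2.83 tcp [0.6001 0.0321 0.25  ] F [ 0.3 -0.3  0.1] open 0.0856 j6 1.58
[[-0.024 -0.964 -0.266  0.667]
 [-1.     0.024  0.007  0.031]
 [-0.     0.266 -0.964  0.396]
 [ 0.     0.     0.     1.   ]]
```

View pics/w1.png

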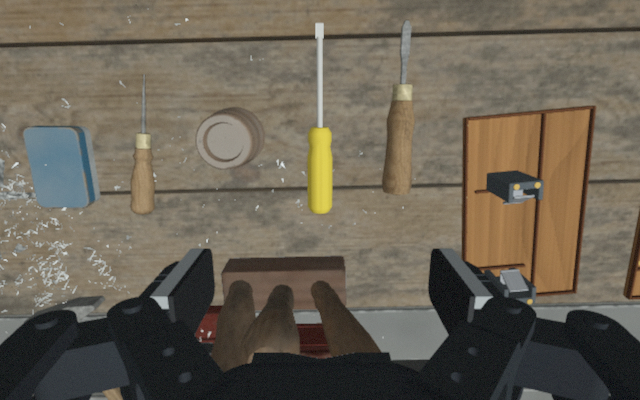

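The wrist view shows the tin (62,167), bradawl (143,175), chuck (228,138), screwdriver (320,23–214) and turning tool (400,22–193). The holder sits under the palm at (285,270). I'll measure everything from this closer view.

```bash
cat >> meas.py <<'E'
X,Y=np.meshgrid(np.arange(640),np.arange(400))
def rect(c,m,w,z,name,kc=3):
    m=m&(X>=w[0])&(X<w[1])&(Y>=w[2])&(Y<w[3]); m=cv2.morphologyEx(m.astype(np.uint8),cv2.MORPH_CLOSE,np.ones((kc,kc)))
    k=big(m)[0]; P=np.array([onz(c,u,v,z)[:2] for u,v in k[:,0,:].astype(float)])*1000
    rc=cv2.minAreaRect(P.astype(np.float32)); print(name,cv2.contourArea(k),cv2.boundingRect(k),[np.round(x,1) for x in rc])
    M=np.argwhere(cv2.drawContours(np.zeros((400,640),np.uint8),[k],-1,1,-1)>0)[:,::-1]
    Q=np.array([onz(c,u,v,z)[:2] for u,v in M.astype(float)])*1000; cc=np.cov(Q.T); w_,v_=np.linalg.eigh(cc); d=v_[:,1]*np.sign(v_[0,1]); print("  mean",Q.mean(0).round(1),"axis deg",np.degrees(np.arctan2(d[1],d[0])).round(2))
    return k
def HSV(c):
    h=cv2.cvtColor(c["frame"],cv2.COLOR_RGB2HSV).astype(int); return h[:,:,0],h[:,:,1],h[:,:,2]
E
python3 - <<'E'
from meas import *
c=r.capture("wrist"); H,S,V=HSV(c)
rect(c,(H>90)&(H<125)&(S>60),(15,90,115,215),.022,"tin top+side")
rect(c,(H>20)&(H<35)&(S>100),(300,340,100,220),.0135,"sd handle")
rect(c,(H>5)&(H<20)&(S>85),(375,420,70,200),.016,"tt handle")
for u,v in [(319,24),(320,214)]: print("sd",onz(c,u,v,.01))
for u,v in [(406,21),(397,193)]: print("tt",onz(c,u,v,.01))
for z,u,v in [(.055,226,140),(.055,200,140),(.055,252,140)]: print("chuck",onz(c,u,v,z))
t=c["frame"][100:225,15:105,::-1]; cv2.imwrite("pics/w1t.png",cv2.resize(t,None,fx=4.5,fy=4.5,interpolation=cv2.INTER_CUBIC))
t=c["frame"][95:180,180:280,::-1]; cv2.imwrite("pics/w1c.png",cv2.resize(t,None,fx=5,fy=5,interpolation=cv2.INTER_CUBIC))
E
```

```text
tin top+side 3455.0 (28, 127, 62, 80) [array([598.4, 308.1]), array([61.8, 84.8]), np.float64(88.2)]
  mean [600.6 306.9] axis deg -6.02
sd handle 1953.5 (307, 127, 26, 87) [array([585.9,  34.8]), array([27.5, 94.9]), np.float64(88.6)]
  mean [586.8  34.7] axis deg -1.34
tt handle 2223.5 (383, 101, 31, 94) [array([608.5, -48.6]), array([29.6, 98.7]), np.float64(89.5)]
  mean [608.8 -49.3] axis deg -1.76
sd [0.73299157 0.03152243 0.01      ]
sd [0.53609557 0.03554509 0.01      ]
tt [ 0.73358722 -0.05387945  0.01      ]
tt [ 0.55856829 -0.05054021  0.01      ]
chuck [0.62704765 0.12172388 0.055     ]
chuck [0.62765072 0.14622553 0.055     ]
chuck [0.6264446  0.09722317 0.055     ]
```

View pics/w1c.png

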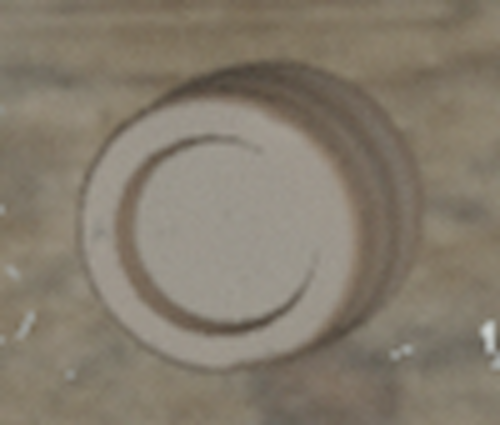

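Run:
```python
from meas import *
p=[.602,.0345,.12]; rv=best(r,p,88.65)
r.move_straight([.602,.0345,.10],rate=.25,rotation=rv)
print(r.move_straight([.602,.0345,.031],rate=.08,max_force=10)); st(r)
r.gripper_to(.01,f_grip=50); st(r)
r.move_straight([.602,.0345,.20],rate=.2); st(r)
c=r.capture("wrist"); cv2.imwrite("pics/w2.png",c["frame"][:,:,::-1])
```

```text
False
t 4.69 tcp [0.6026 0.0345 0.0314] F [-0.1 -0.3  0. ] open 0.0854 j6 1.58
t 5.39 tcp [0.602  0.0345 0.0309] F [ 0.5 -0.  -0.2] open 0.0101 j6 1.58
t 6.38 tcp [0.6008 0.0345 0.1986] F [-0.3 -0.6 -0.1] open 0.0098 j6 1.58
```

View pics/w2.png

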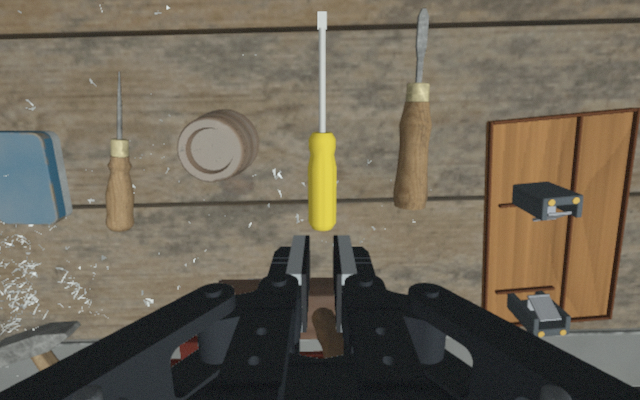

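The screwdriver (322,12–230) still lies in place: the fingers slid off over the round handle, so they were too high. I'll work out the tip height from the two pictures.

Run:
```python
from meas import *
c=r.capture("wrist"); s=r.sense()["eef_pos"]
def tip(u,v,dx):
    o,d=ray(c,u,v); k=(s[0]+dx-o[0])/d[0]; return (o+k*d-s).round(4)
for dx in (.011,.0,-.011):
  print(dx,[tip(u,v,dx) for u,v in [(307,236),(337,236),(212,248),(430,248)]])
f=c["frame"][220:330,260:390,::-1]; cv2.imwrite("pics/w2t.png",cv2.resize(f,None,fx=5,fy=5))
```

```text
0.011 [array([0.011 , 0.0061, 0.0085]), array([ 0.011 , -0.0061,  0.0093]), array([0.011 , 0.0421, 0.0184]), array([ 0.011 , -0.04  ,  0.0228])]
0.0 [array([ 0.    ,  0.0075, -0.0182]), array([ 0.    , -0.0071, -0.0173]), array([ 0.    ,  0.0506, -0.0064]), array([ 0.    , -0.0475, -0.0012])]
-0.011 [array([-0.011 ,  0.0089, -0.0449]), array([-0.011 , -0.0081, -0.0439]), array([-0.011 ,  0.059 , -0.0312]), array([-0.011 , -0.0551, -0.0251])]
```

View pics/w2t.png

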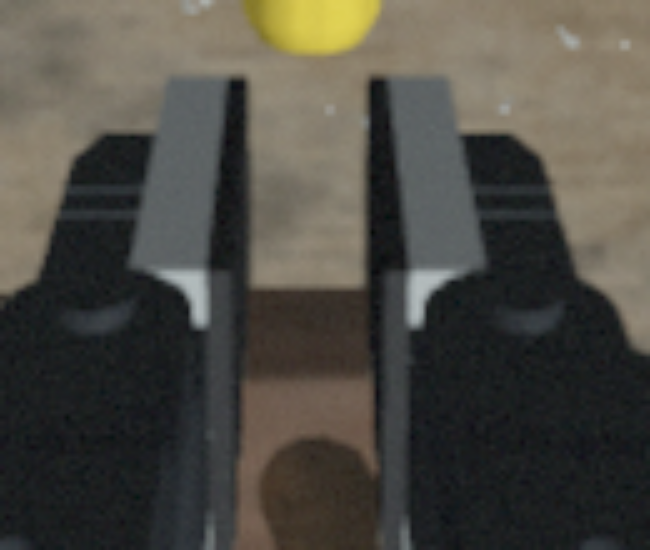

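The wrist images put the fingertips much higher relative to the TCP than `nose_length` (25 mm) suggests. I'll settle it with a gentle touch on clear bench.

Run:
```python
from meas import *
r.move_straight([.685,-.01,.10],rate=.3)
hit=r.move_straight([.685,-.01,.0],rate=.04,max_force=4); print(hit); st(r)
r.move_straight([.685,-.01,.08],rate=.25)
r.gripper_to(.085); st(r)
```

```text
False
t 9.74 tcp [ 6.852e-01 -1.000e-02  2.000e-04] F [ 0.3 -0.2 -0.4] open 0.0102 j6 1.52
t 10.93 tcp [ 0.685 -0.01   0.08 ] F [ 0.5 -0.9 -1.2] open 0.0852 j6 1.52
```

No contact even at TCP z = 0, so the tips really are above the reported TCP. That matches the image estimate of about +9 mm. I'll probe further down, at screwdriver opening, to get the true tip height.

Run:
```python
from meas import *
r.gripper_to(.030)
r.move_straight([.685,-.01,.005],rate=.25)
hit=r.move_straight([.685,-.01,-.04],rate=.02,max_force=4); print(hit); st(r)
r.move_straight([.685,-.01,.06],rate=.25)
```

```text
True
t 12.75 tcp [ 0.685 -0.01  -0.003] F [-0.7 -0.1  4.3] open 0.0306 j6 1.52
```

Contact came at TCP z = −3 mm with 30 mm opening, so the tips sit about 3 mm above the reported TCP and are not 25 mm ahead of it. I'll use the measured offset and retry, with tips about 8 mm above the bench.

Run:
```python
from meas import *
r.gripper_to(.060)
p=[.602,.0345,.06]; rv=best(r,p,88.65)
r.move_straight(p,rate=.3,rotation=rv)
print(r.move_straight([.602,.0345,.005],rate=.08,max_force=10)); st(r)
r.gripper_to(.01,f_grip=50); st(r)
r.move_straight([.602,.0345,.20],rate=.2); st(r)
c=r.capture("wrist"); cv2.imwrite("pics/w3.png",c["frame"][:,:,::-1])
```

```text
False
t 14.87 tcp [0.6024 0.0345 0.0051] F [ 0.4  0.4 -0. ] open 0.0601 j6 1.58
t 15.28 tcp [0.6028 0.0345 0.006 ] F [-0.8 -1.   4.8] open 0.0246 j6 1.58
t 16.41 tcp [0.6007 0.0345 0.1982] F [-1.4  0.1 -1. ] open 0.0245 j6 1.58
```

View pics/w3.png

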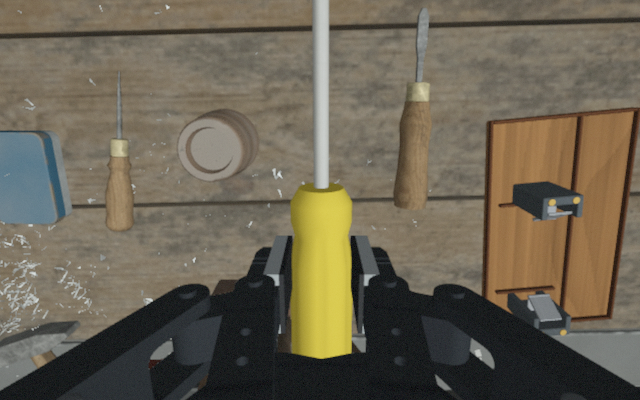

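The screwdriver is held straight in the jaws (handle 292–352, opening 24.5 mm). I'll place it in the clip tray's bay.

```bash
cat >> h.py <<'E'
CLIP=(np.array([.5342,-.1962]),np.radians(3.9)); POCK=(np.array([.5311,-.4000]),np.radians(1.5))
def tray(T,x,y):
    c,a=T; X=np.array([-np.sin(a),np.cos(a)]); Yv=-np.array([np.cos(a),np.sin(a)]); return c+x*X+y*Yv
E
python3 - <<'E'
from meas import *
xy=tray(CLIP,-.0405,.032); print(xy)
p=[*xy,.2]; rv=best(r,p,93.9)
r.move_straight(p,rate=.25,rotation=rv)
r.move_straight([*xy,.05],rate=.2); st(r)
print(r.move_straight([*xy,.011],rate=.05,max_force=6)); st(r)
r.gripper_to(.045); st(r)
r.move_straight([*xy,.2],rate=.25)
c=r.capture("wrist"); cv2.imwrite("pics/w4.png",c["frame"][:,:,::-1])
E
```

```text
[ 0.50502872 -0.2387827 ]
t 18.67 tcp [ 0.5062 -0.239   0.051 ] F [ 0.5 -0.1 -0.9] open 0.0243 j6 0.98
True
t 19.39 tcp [ 0.5041 -0.2383  0.012 ] F [-1.   0.4  4.1] open 0.0248 j6 0.98
t 19.73 tcp [ 0.503  -0.2377  0.011 ] F [0.4 0.1 0.5] open 0.0454 j6 0.98
```

View pics/w4.png

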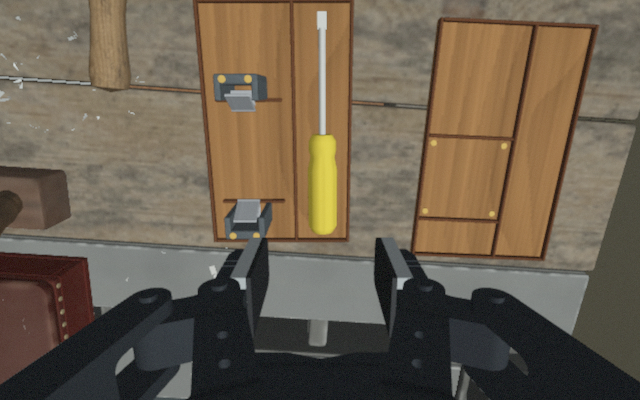

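The screwdriver lies inside the long bay (shaft tip at (322,15), handle end at (322,235)), with the lip visible all round. Next I'll refine both tray poses from this view.

Run:
```python
from meas import *
c=r.capture("wrist"); H,S,V=HSV(c)
k=rect(c,(S>115)&(H<18),(405,610,10,265),.011,"pock",7)
m=(S>115)&(H<18)
k=rect(c,m,(190,355,0,243),.011,"clip",7)
q=k[:,0,:].astype(float)
for lo,hi in [(60,200)]:
    for side in (0,1):
        pts=[]
        for v in range(lo,hi,4):
            row=q[np.abs(q[:,1]-v)<1]; 
            u=row[:,0].min() if side==0 else row[:,0].max(); pts.append(onz(c,u,v,.011)[:2]*1000)
        pts=np.array(pts,np.float32); l=cv2.fitLine(pts,cv2.DIST_HUBER,0,.01,.01).ravel(); print("side",side,l.round(3), np.degrees(np.arctan2(l[1],l[0])))
col=[]
for u in range(280,345,4):
    cc=q[np.abs(q[:,0]-u)<1]; col.append(onz(c,u,cc[:,1].max(),.011)[:2]*1000)
print(np.mean(col,0))
cr=c["frame"][0:260,180:360,::-1]; cv2.imwrite("pics/w4c.png",cv2.resize(cr,(540,600)[::1] if 0 else None,fx=2.3,fy=2.3,interpolation=cv2.INTER_CUBIC))
xy=tray(CLIP,.0255,.02)
for n,(x,y) in dict(c=(.0255,.02),a=(.0255,.02-.046),b=(.0255,.02+.046)).items(): print(n,tray(CLIP,x,y).round(4),proj(c,[*tray(CLIP,x,y),.006]).round(1))
for x,y in [(-.0675,.11),(.0675,.11),(-.0675,-.11),(.0675,-.11)]:
    print(proj(c,[*tray(CLIP,x,y),.011]).round(1),proj(c,[*tray(POCK,x,y),.011]).round(1))
```

```text
pock 34913.0 (411, 17, 189, 243) [array([ 530.7, -397. ]), array([218.6, 136.3]), np.float64(1.3)]
  mean [ 540.5 -396.6] axis deg 1.38
clip 33372.0 (190, 0, 165, 242) [array([ 532.9, -190.8]), array([216.7, 145.7]), np.float64(3.8)]
  mean [ 548.3 -195.1] axis deg 8.58
side 0 [ 9.97000e-01  7.10000e-02  5.32623e+02 -1.28053e+02] 4.0734196
side 1 [ 9.98000e-01  6.70000e-02  5.28198e+02 -2.61441e+02] 3.8184025
[ 428.20278803 -232.37520375]
c [ 0.5125 -0.1721] [253.7 151.2]
a [ 0.5584 -0.169 ] [251.1 100.8]
b [ 0.4666 -0.1752] [256.1 198. ]
[350.8 241.8] [547.5 260.2]
[215.4 241.7] [413.8 254.8]
[356.5  -3.7] [602.9  22. ]
[194.   -3.3] [442.9  14.9]
```

View pics/w4c.png

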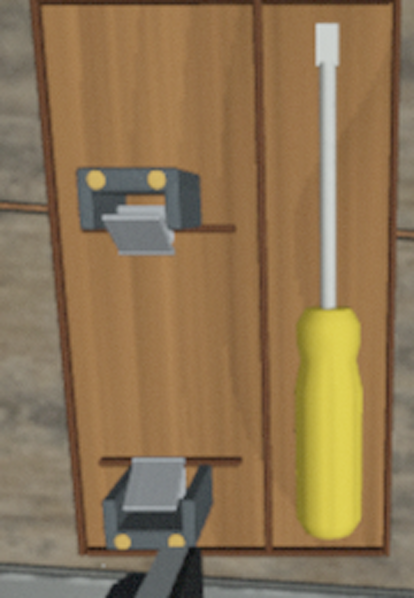

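Run:
```python
from meas import *
c=r.capture("wrist")
L=np.array([np.cos(np.radians(3.9)),np.sin(np.radians(3.9))])
for z in (.0085,.011):
    a=onz(c,180+215/2.3,228.5/2.3-.5,z)[:2]; b=onz(c,254,461/2.3-.5,z)[:2]; print("lips along",a@L,b@L,"mid",(a+b)@L/2,"len",(a-b)@L)
print("pred", tray(CLIP,.0255,.02)@L)
# catch slope top edges lateral centre: upper edge of the slope plates z=.052(46 up) 
N=np.array([-L[1],L[0]])
for nm,(u,v),z in [("far upper-edge",((104+165)/2,216),.052),("far lower-edge",((121+174)/2,254),.0305),("near upper",((122+184)/2,511),.052),("near lower",((130+186)/2,458),.0305)]:
    q=onz(c,180+u/2.3-.3,v/2.3-.3,z)[:2]; print(nm,q.round(4),"along",q@L,"lat",q@N)
print("pred lat",tray(CLIP,.0255,.02)@N)
```

```text
lips along 0.5472065357579214 0.4522933068108194 mid 0.4997499212843704 len 0.094913228947102
lips along 0.5472578298344498 0.4530546319490994 mid 0.5001562308917746 len 0.09420319788535038
pred 0.49961834172545866
far upper-edge [ 0.5648 -0.1677] along 0.5520642512029869 lat -0.20568308428227652
far lower-edge [ 0.5511 -0.1676] along 0.5384308978920412 lat -0.20472493863745955
near upper [ 0.4588 -0.175 ] along 0.445835929954909 lat -0.20584106385071568
near lower [ 0.4729 -0.1724] along 0.4600343831207286 lat -0.20421150503458754
pred lat -0.20657942378092134
```

Lip lines and catch edges agree on the tin place to within about 1 mm: (0.512, −0.171), with lips 94.5 mm apart and an axis of 3.9°. Now to the tin.

```bash
sed -i 's/^CLIP=.*/CLIP=(np.array([.5341,-.1951]),np.radians(3.9)); POCK=(np.array([.5310,-.3985]),np.radians(1.4))/' h.py
python3 - <<'E'
from meas import *
print(tray(CLIP,.0255,.02))
r.gripper_to(.085)
p=[.597,.308,.2]; r.move_pose(p,best(r,p,84.5)); st(r)
c=r.capture("wrist"); cv2.imwrite("pics/w5.png",c["frame"][:,:,::-1])
H,S,V=HSV(c)
rect(c,(H>90)&(H<125)&(S>60),(270,370,100,260),.022,"tin")
E
```

```text
[ 0.51241192 -0.17101936]
t 23.26 tcp [0.5974 0.3068 0.2   ] F [ 0.6  0.2 -0. ] open 0.085 j6 2.08
tin 4267.5 (286, 121, 61, 93) [array([598.5, 311.2]), array([53.9, 85.9]), np.float64(87.0)]
  mean [599.8 308.8] axis deg -0.16
```

View pics/w5.png

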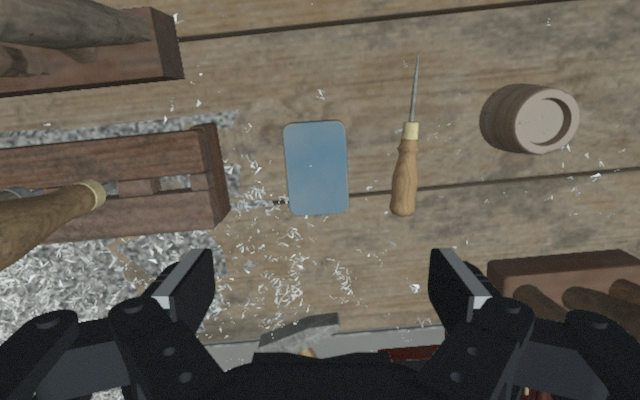

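Run:
```python
from meas import *
c=r.capture("wrist"); f=c["frame"]
cv2.imwrite("pics/w5c.png",cv2.resize(f[105:230,265:365,::-1],None,fx=4.5,fy=4.5,interpolation=cv2.INTER_CUBIC))
for n,(u,v) in dict(TL=(283.5,125),TR=(346.5,125),BL=(288,210),BR=(349,210),top=(315,121),bot=(319.5,214.5)).items(): print(n,onz(c,u,v,.022)[:2].round(4))
```

```text
TL [0.6407 0.3365]
TR [0.6352 0.281 ]
BL [0.5618 0.3422]
BR [0.5561 0.2849]
top [0.6414 0.3084]
bot [0.5544 0.3131]
```

View pics/w5c.png

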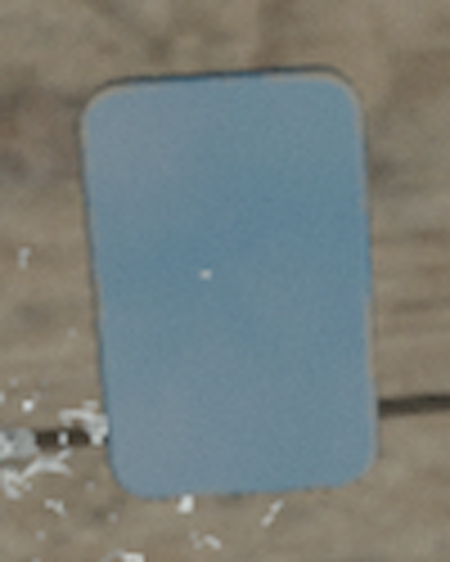

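Tin top spans (284–348, 122–215). Its corners give 57 x 87 mm, centred at (0.5975, 0.310), axis about −4.5°. Grasping.

Run:
```python
from meas import *
r.gripper_to(.072)
xy=[.5975,.310]; rv=best(r,[*xy,.1],85.5)
r.move_straight([*xy,.05],rate=.25,rotation=rv)
print(r.move_straight([*xy,-.001],rate=.06,max_force=6)); st(r)
r.gripper_to(.03,f_grip=40); st(r)
r.move_straight([*xy,.25],rate=.25); st(r)
c=r.capture("wrist"); cv2.imwrite("pics/w6.png",c["frame"][:,:,::-1])
```

```text
False
t 25.4 tcp [ 0.5979  0.3102 -0.0007] F [-0.7 -0.   0.1] open 0.0719 j6 2.06
t 25.69 tcp [5.985e-01 3.104e-01 2.000e-04] F [-0.2  0.1  3.2] open 0.0541 j6 2.06
t 26.84 tcp [0.5961 0.3094 0.2475] F [-0.6 -0.2 -1.9] open 0.0541 j6 2.06
```

View pics/w6.png

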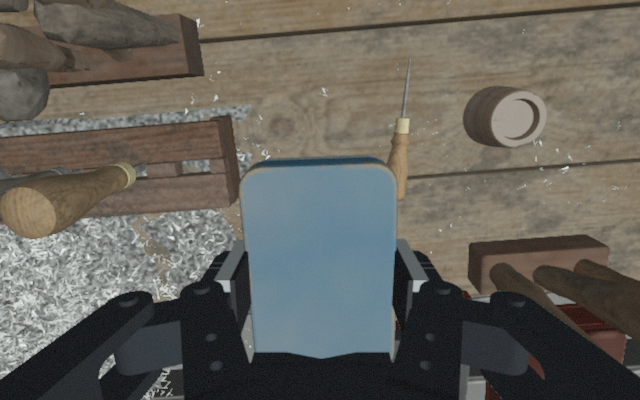

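Run:
```python
from meas import *
c=r.capture("wrist"); s=r.sense()
cv2.imwrite("pics/w6c.png",cv2.resize(c["frame"][140:220,230:410,::-1],None,fx=4,fy=4,interpolation=cv2.INTER_CUBIC))
ax=np.array([np.cos(np.radians(-4.5)),np.sin(np.radians(-4.5))])
for v in (160,163,166,169):
    print(v,(onz(c,318,v,s["eef_pos"][2]+.022)[:2]-s["eef_pos"][:2])@ax)
```

```text
160 0.04466729480855638
163 0.04361140361889943
166 0.04255068415019895
169 0.041485103209119044
```

View pics/w6c.png

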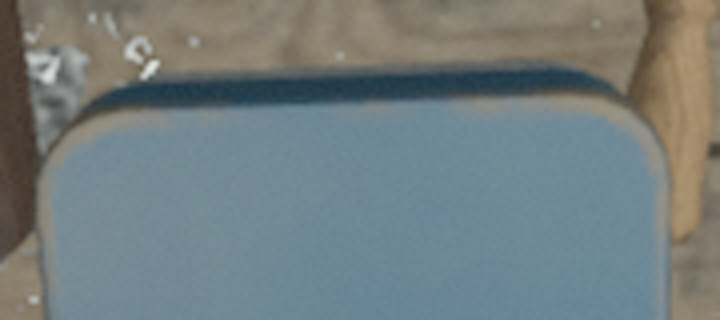

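The tin is held centred (far edge 42.9 mm ahead of the TCP, expected 43.5), with about 1° of yaw. I'll carry it to the catches and set it on the slopes.

Run:
```python
from meas import *
xy=tray(CLIP,.0255,.02)
p=[*xy,.25]; r.move_pose(p,best(r,p,93.1)); 
r.move_straight([*xy,.07],rate=.2); st(r)
c=r.capture("wrist"); cv2.imwrite("pics/w7.png",c["frame"][:,:,::-1])
print(r.move_straight([*xy,.026],rate=.03,max_force=4)); st(r)
c=r.capture("scene"); cv2.imwrite("pics/s7.png",cv2.resize(c["frame"][100:260,240:480,::-1],None,fx=3.3,fy=3.3))
```

```text
t 29.77 tcp [ 0.5137 -0.1713  0.0711] F [ 0.7  0.  -1.6] open 0.0544 j6 1.11
True
t 30.83 tcp [ 0.5123 -0.171   0.0371] F [-0.3 -1.3  0.7] open 0.0541 j6 1.11
```

View pics/w7.png

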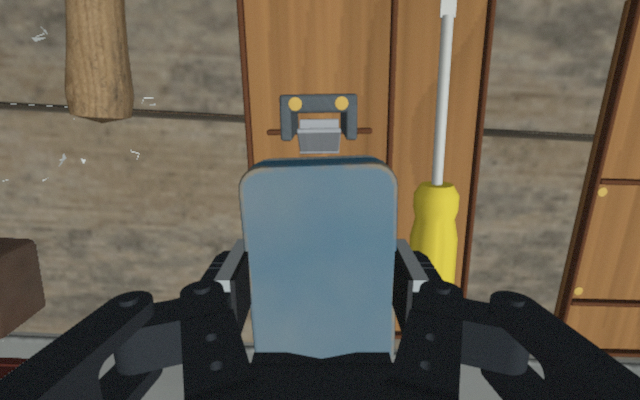

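View pics/s7.png

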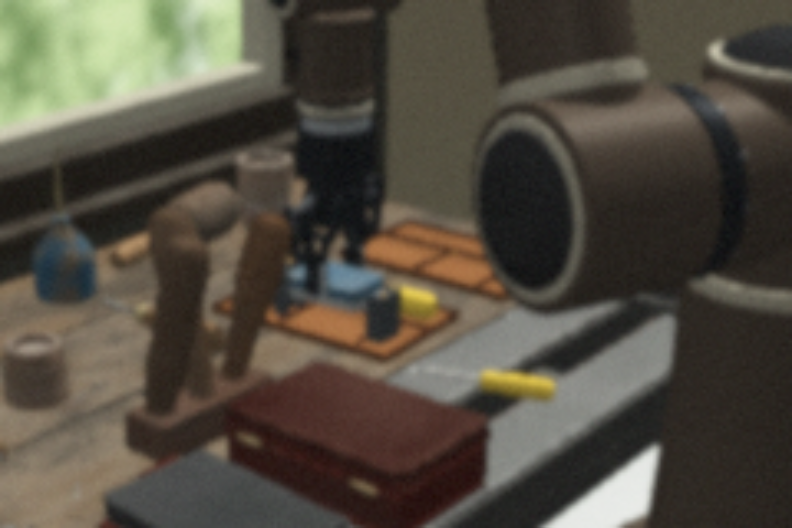

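Run:
```python
from meas import *
xy=tray(CLIP,.0255,.02)
print(r.sense()["moment"].round(2))
print(r.move_straight([*xy,.028],rate=.02,max_force=5)); st(r); print(r.sense()["moment"].round(2))
```

```text
[-0.22 -0.14  0.01]
True
t 31.09 tcp [ 0.5127 -0.171   0.0368] F [-0.5 -0.4  2.4] open 0.0545 j6 1.11
[-0.01 -0.   -0.06]
```

Run:
```python
from meas import *
xy=tray(CLIP,.0255,.02)
r.gripper_to(.075); st(r)
r.move_straight([*xy,.16],rate=.2)
c=r.capture("wrist"); cv2.imwrite("pics/w8.png",c["frame"][:,:,::-1])
```

```text
t 31.43 tcp [ 0.5118 -0.1708  0.0361] F [ 0.1 -0.3 -0.4] open 0.0753 j6 1.11
```

View pics/w8.png

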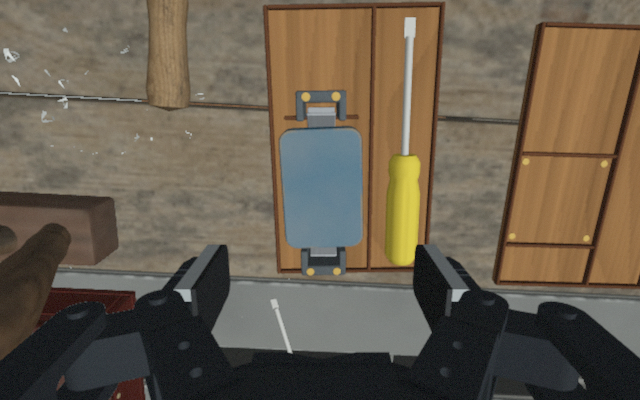

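The tin (280–362, 127–248) rests centred on both slopes. I'll check its centre, then close the gripper and press.

Run:
```python
from meas import *
c=r.capture("wrist"); print("tin ctr",onz(c,321,187.5,.055), "len at .055",np.linalg.norm(onz(c,321,127,.055)-onz(c,321,248,.055)), "plc",tray(CLIP,.0255,.02))
xy=tray(CLIP,.0255,.02)
r.gripper_to(.0,f_grip=60); st(r)
r.move_straight([*xy,.07],rate=.2)
z=.07
hit=r.move_straight([*xy,.04],rate=.03,max_force=4); st(r)
```

```text
tin ctr [ 0.51294571 -0.16942244  0.055     ] len at .055 0.08948185695545853 plc [ 0.51241192 -0.17101936]
t 33.0 tcp [ 0.5125 -0.1711  0.1601] F [-0.   0.8 -0.1] open -0.0001 j6 1.11
t 34.19 tcp [ 0.5122 -0.171   0.055 ] F [ 0.2 -0.2 -0.1] open 0.0001 j6 1.11
```

Run:
```python
from meas import *
xy=tray(CLIP,.0255,.02)
for z in (.050,.045,.040,.036,.033,.030,.028,.026):
    h=r.move_straight([*xy,z],rate=.03,max_force=22); st(r)
    if h: break
```

```text
t 34.52 tcp [ 0.5121 -0.171   0.05  ] F [-0.2 -0.8  2.4] open -0.0001 j6 1.11
t 34.84 tcp [ 0.5118 -0.1709  0.0446] F [-0.9  0.   2.7] open -0.0001 j6 1.11
t 35.16 tcp [ 0.5129 -0.1712  0.0405] F [-1.6  0.8  6.5] open -0.0004 j6 1.11
t 35.44 tcp [ 0.5121 -0.1707  0.0353] F [ 0.4 -1.   0.7] open 0.0003 j6 1.11
t 35.69 tcp [ 0.5121 -0.1708  0.0325] F [ 0.3 -0.5  0.2] open 0.0003 j6 1.11
t 35.94 tcp [ 0.5122 -0.1709  0.0297] F [-0.5  0.7  0.7] open -0.0 j6 1.11
t 36.19 tcp [ 0.5123 -0.171   0.0279] F [ 0.5 -0.5  0.7] open -0.0 j6 1.11
t 36.44 tcp [ 0.5123 -0.171   0.0259] F [-0.3  0.5 -0.8] open 0.0 j6 1.11
```

The force peaked at about 6.5 N near z = 40 mm and then dropped, so it went through. I'll press lightly to confirm it sits on the base, then look.

Run:
```python
from meas import *
xy=tray(CLIP,.0255,.02)
h=r.move_straight([*xy,.018],rate=.02,max_force=10); print(h); st(r)
r.move_straight([*xy,.17],rate=.25)
c=r.capture("wrist"); cv2.imwrite("pics/w9.png",c["frame"][:,:,::-1])
cv2.imwrite("pics/w9c.png",cv2.resize(c["frame"][70:290,240:460,::-1],None,fx=2.7,fy=2.7,interpolation=cv2.INTER_CUBIC))
```

```text
True
t 36.67 tcp [ 0.5126 -0.1711  0.0254] F [-1.3  0.1  3.1] open 0.0002 j6 1.11
```

View pics/w9c.png

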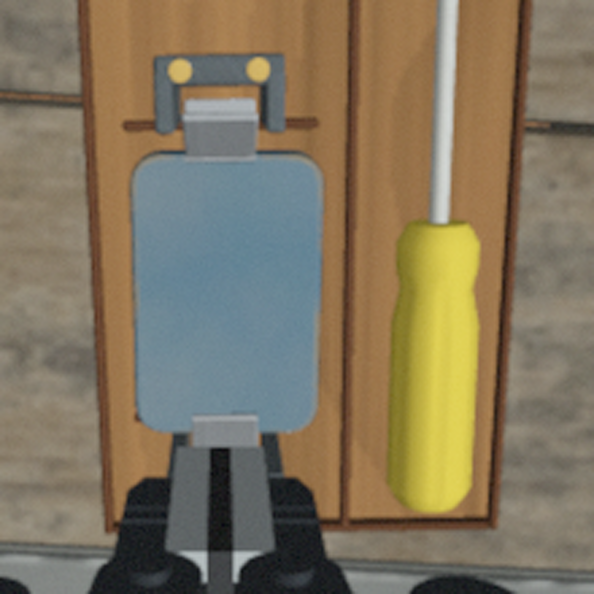

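Both catches now lie over the tin's ends, at crop (220,140) and (225,430). The press bottomed at TCP 25.4 mm, consistent with the tin top at 28 mm, so it is flat on the base. Next is the turning tool.

Run:
```python
from meas import *
xy=[.615,-.0493]
p=[*xy,.2]; r.move_pose(p,best(r,p,88.2)); r.gripper_to(.065)
c=r.capture("wrist"); cv2.imwrite("pics/w10.png",c["frame"][:,:,::-1])
H,S,V=HSV(c)
rect(c,(H>5)&(H<20)&(S>85),(295,345,85,240),.016,"tt handle"); st(r)
```

```text
tt handle 2778.0 (306, 121, 32, 105) [array([608.5, -49. ]), array([29.9, 99.5]), np.float64(88.2)]
  mean [608.3 -49.4] axis deg -2.2
t 38.83 tcp [ 0.615  -0.0494  0.2001] F [ 0.5 -0.2 -0.4] open 0.065 j6 1.45
```

View pics/w10.png

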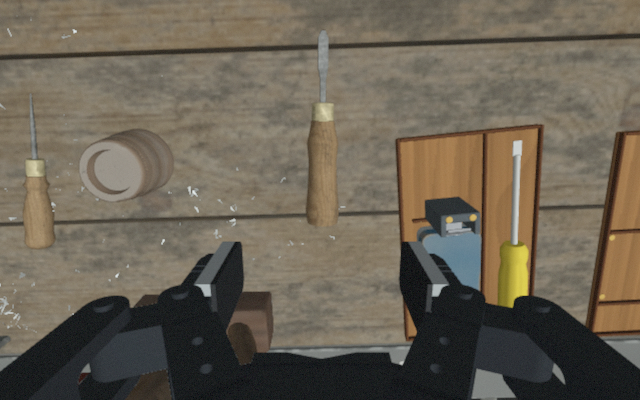

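The turning tool is at (322,32–225), handle centre (0.6085, −0.049), axis −2°. Picking it up and carrying it to the pocket tray's bay.

Run:
```python
from meas import *
xy=[.615,-.0493]
r.move_straight([*xy,.06],rate=.25)
print(r.move_straight([*xy,.005],rate=.08,max_force=8)); st(r)
r.gripper_to(.01,f_grip=50); st(r)
r.move_straight([*xy,.18],rate=.2); st(r)
c=r.capture("wrist"); cv2.imwrite("pics/w11.png",c["frame"][:,:,::-1])
```

```text
False
t 40.37 tcp [ 0.6153 -0.0493  0.005 ] F [ 0.5 -0.5  0.1] open 0.0652 j6 1.45
t 40.79 tcp [ 0.6158 -0.0496  0.006 ] F [-0.9 -0.3  4.5] open 0.028 j6 1.45
t 41.82 tcp [ 0.6135 -0.049   0.1782] F [-0.2  0.6 -2.1] open 0.0279 j6 1.45
```

View pics/w11.png

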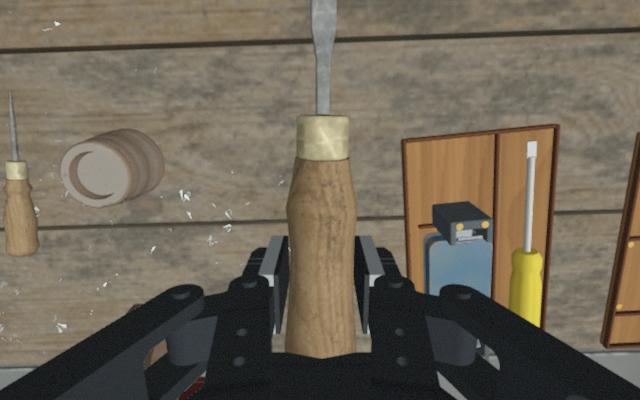

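Run:
```python
from meas import *
xy=tray(POCK,-.0405,.031); print(xy)
p=[*xy,.18]; r.move_straight(p,rate=.25,rotation=best(r,p,91.4))
r.move_straight([*xy,.05],rate=.2); st(r)
print(r.move_straight([*xy,.011],rate=.05,max_force=6)); st(r)
r.gripper_to(.048); st(r)
r.move_straight([*xy,.2],rate=.25)
c=r.capture("wrist"); cv2.imwrite("pics/w12.png",c["frame"][:,:,::-1])
```

```text
[ 0.50099876 -0.43974531]
t 44.44 tcp [ 0.5021 -0.4404  0.0512] F [-0.9 -0.7 -0.6] open 0.0283 j6 0.76
True
t 45.16 tcp [ 0.5001 -0.439   0.012 ] F [-0.4 -0.1  4.5] open 0.0279 j6 0.76
t 45.49 tcp [ 0.499  -0.4378  0.0104] F [-0.1  0.3 -0.5] open 0.048 j6 0.76
```

View pics/w12.png

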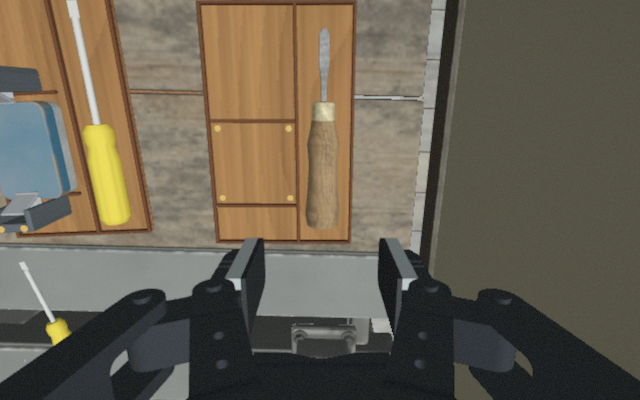

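The turning tool lies inside the bay (322,30–228). The pocket screws show at (218,128), (289,128), (222,198) and (290,198), and I'll use them for the pocket centre.

Run:
```python
from meas import *
c=r.capture("wrist"); H,S,V=HSV(c)
m=((H>17)&(H<30)&(S>90)&(V>170)&(X>205)&(X<300)&(Y>115)&(Y<210)).astype(np.uint8)
n,_,st_,ce=cv2.connectedComponentsWithStats(m); P=[]
for i in range(1,n):
    if st_[i,4]>6: P.append(onz(c,*ce[i],.007)[:2]); print(ce[i].round(1),st_[i,4],P[-1].round(4))
print("mean",np.mean(P,0),"pred",tray(POCK,.0255,.03))
r.gripper_to(.085)
p=[.625,.122,.22]; r.move_pose(p,best(r,p,90)); 
c=r.capture("wrist"); cv2.imwrite("pics/w13.png",c["frame"][:,:,::-1])
```

```text
[217.2 127.6] 43 [ 0.5328 -0.3398]
[289.  127.5] 42 [ 0.5345 -0.406 ]
[222.7 197. ] 40 [ 0.4661 -0.3414]
[290.3 197.3] 37 [ 0.4675 -0.4073]
mean [ 0.50023775 -0.37363399] pred [ 0.50038593 -0.37374058]
```

View pics/w13.png

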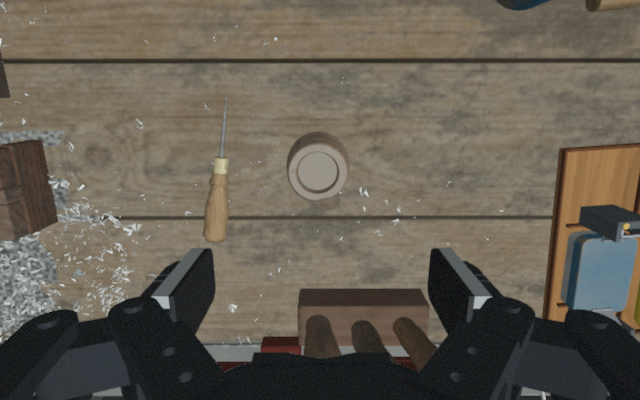

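Run:
```python
from meas import *
c=r.capture("wrist"); f=c["frame"]
cv2.imwrite("pics/w13c.png",cv2.resize(f[120:210,270:370,::-1],None,fx=6,fy=6,interpolation=cv2.INTER_CUBIC))
g=cv2.medianBlur(cv2.cvtColor(f,cv2.COLOR_RGB2GRAY)[120:210,270:370],3)
print(cv2.HoughCircles(g,cv2.HOUGH_GRADIENT,1,20,param1=80,param2=12,minRadius=18,maxRadius=35))
for u,v in [(318,170),(289,170),(347,170)]: print(onz(c,u,v,.055))
```

```text
[[[47.5 51.5 28.8]]]
[0.62749117 0.12410359 0.055     ]
[0.6275497  0.14958945 0.055     ]
[0.62743265 0.09861852 0.055     ]
```

View pics/w13c.png

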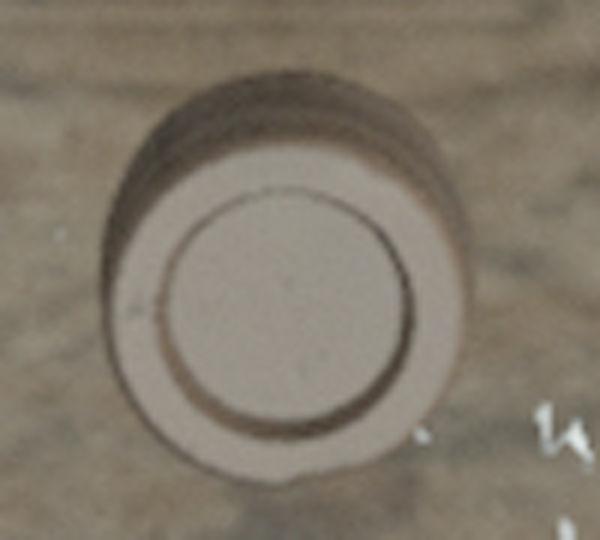

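Run:
```python
from meas import *
xy=[.6258,.1242]
r.move_straight([*xy,.09],rate=.25)
print(r.move_straight([*xy,.006],rate=.07,max_force=6)); st(r)
r.gripper_to(.03,f_grip=40); st(r)
r.move_straight([*xy,.25],rate=.2); st(r)
c=r.capture("wrist"); cv2.imwrite("pics/w14.png",c["frame"][:,:,::-1])
```

```text
False
t 51.14 tcp [0.6264 0.1243 0.0066] F [-0.4 -0.2 -0.4] open 0.0853 j6 1.7
t 51.52 tcp [0.6267 0.1243 0.0073] F [-1.9  0.7  5. ] open 0.0581 j6 1.7
t 52.88 tcp [0.6246 0.1241 0.2481] F [-0.4 -0.1 -1.7] open 0.0577 j6 1.7
```

View pics/w14.png

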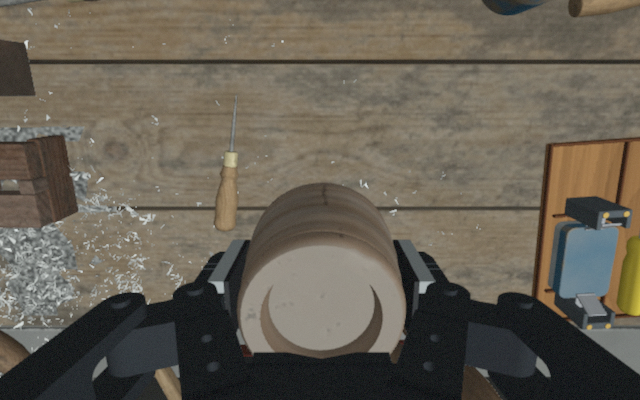

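The chuck is held upright and square in the jaws, with the bradawl untouched at (230,165). Taking it to the pocket.

Run:
```python
from meas import *
xy=tray(POCK,.0255,.03)
p=[*xy,.25]; r.move_pose(p,best(r,p,91.4))
r.move_straight([*xy,.05],rate=.2); st(r)
print(r.move_straight([*xy,.010],rate=.05,max_force=6)); st(r)
r.gripper_to(.08); st(r)
r.move_straight([*xy,.10],rate=.12)
r.move_straight([*xy,.25],rate=.25)
c=r.capture("wrist"); cv2.imwrite("pics/w15.png",c["frame"][:,:,::-1])
p=[.232,-.58,.24]; r.move_pose(p,[-2.6005795,1.76005138,.00283818]); st(r)
c=r.capture("top"); cv2.imwrite("pics/t15.png",c["frame"][:,:,::-1])
cv2.imwrite("pics/t15c.png",cv2.resize(c["frame"][90:240,160:510,::-1],None,fx=2.25,fy=2.25,interpolation=cv2.INTER_CUBIC))
c=r.capture("scene"); cv2.imwrite("pics/s15.png",cv2.resize(c["frame"][130:260,200:440,::-1],None,fx=3.3,fy=3.3,interpolation=cv2.INTER_CUBIC))
```

```text
t 55.94 tcp [ 0.5016 -0.3745  0.0514] F [-0.4 -0.1 -0.4] open 0.0578 j6 0.84
True
t 56.63 tcp [ 0.4996 -0.3731  0.0133] F [-0.2  1.4  4.4] open 0.0576 j6 0.84
t 56.98 tcp [ 0.4987 -0.3723  0.0122] F [-0.  -0.2 -0.2] open 0.0803 j6 0.84
t 59.93 tcp [ 0.2327 -0.5793  0.2393] F [-0.5  0.1 -0.3] open 0.0799 j6 -0.07
```

View pics/w15.png

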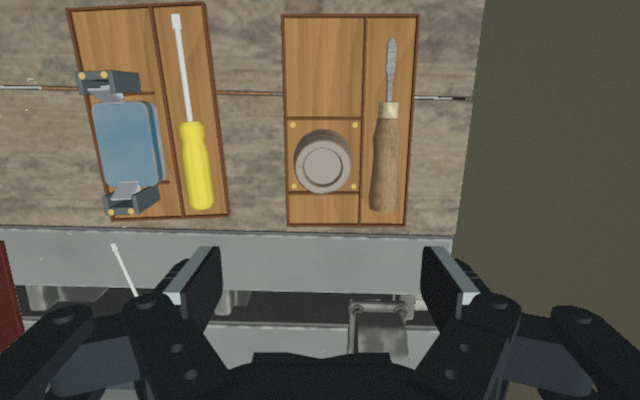

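View pics/t15c.png

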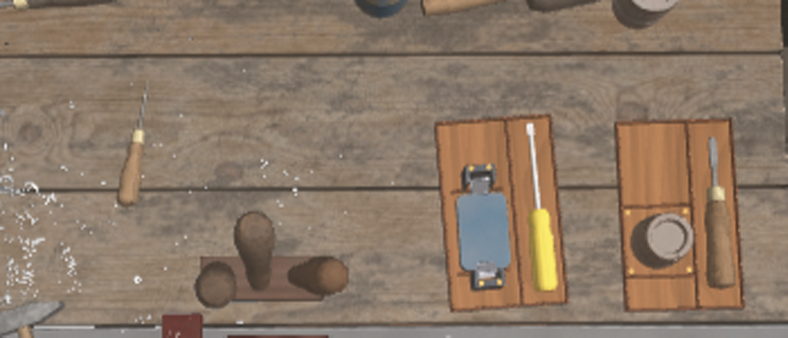

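View pics/s15.png

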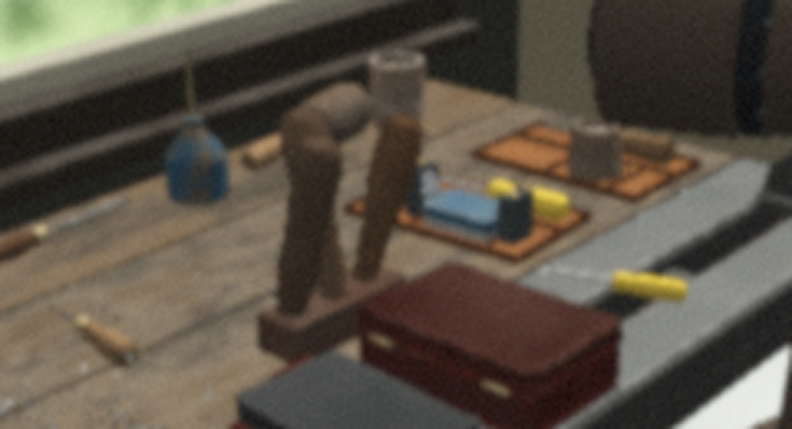

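Run:
```python
from meas import *
c=r.capture("top"); print("chuck top",onz(c,457.3,194.7,.061)[:2].round(4),"pocket",tray(POCK,.0255,.03).round(4))
print("chuck offset allowed 8 mm")
r.hand_in(); st(r)
```

```text
chuck top [ 0.4985 -0.3743] pocket [ 0.5004 -0.3737]
chuck offset allowed 8 mm
the job is handed in; nothing more can be done
the job is handed in; nothing more can be done
```

Both kits are made up and the job is handed in, at about 60 s of the 120 s allowed. I worked in the order asked: screwdriver, tin, turning tool, chuck.

**Last checks, from pictures and contact forces:**
- **Screwdriver:** it lies inside the long bay of the clip tray.
- **Tin:** the pressing force rose to about 6.5 N and then dropped as the tin went through. The final press stopped at the height expected for a tin flat on the base. The pictures show both catches over its ends.
- **Turning tool:** it lies inside the long bay of the pocket tray.
- **Chuck:** it stands upright in the pocket, about 2 mm off centre, with 8 mm of room on each side.
- **Everything else:** the bradawl looks unmoved, and the smaller screwdriver and the taller chuck were not touched. The arm was back near its start pose, touching nothing.

**What failed or disagreed:**
- **First grasp missed:** the fingers closed above the screwdriver's handle without moving it. `r.nose_length` is given as 25 mm, but a touch on the bench showed the fingertips about 3 mm above the reported TCP at 30 mm opening. I used the touched value from then on.
- **Gripper opening:** it read about 3–4 mm less than the true widths of the things it held.
- **Tin on the catches:** it first touched the slopes about 5 mm higher than expected, but settled centred when released.

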